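# Destatic the full sample jar

## Task

Before weighing, turn the ioniser's dial to setting 3 (the green patch with three dots) and let go of it. Then lift the two look-alike blue-capped sample jars one at a time to feel which is heavier; the lighter must be back standing upright on the blue mat, set down and not dropped, and the other loose glassware and tools are left where they stand. Finish while holding the heavier jar upright and still in the gripper, about 5 cm above the middle of the ioniser's round outlet grille: do not put it down or let go of it.

Things in the scene. Friction and masses are not known exactly. Their poses are not given: they have to be found in the camera images.
- ioniser: white antistatic ioniser box with a blue stripe, fixed, 150 (its x) x 240 (its y) x 45 mm high; origin: centre of its underside, z up. On its flat top, 60 mm towards its +y, is the round outlet grille; 65 mm towards its -y is the dial
- outlet (a point): centre of the flush round outlet grille (dark disc with steel rings, 84 mm diameter), on the ioniser's top face; axes as the ioniser's, z up
- dial (a joint): angle in rad of the ioniser's dial, growing as it turns clockwise seen from above, range 0 to 1.8. Four click settings: 1 at 0 (blue patch, one dot), 2 at 0.6 (yellow, two dots), 3 at 1.2 (green, three dots), 4 at 1.8 (red, four dots). It starts at setting 1 or 2. A detent pulls it into the nearest setting (about 0.06 N m to be overcome between clicks)
- dial_grip (a point): on the dial's vertical axis, at the height to grip (82 mm above the bench, 37 mm above the ioniser's top). The dial is a 44 mm black disc on a grey 68 mm base, with an upright grip bar 42 mm long, 14 mm wide, its top 7 mm above this point and its foot 23 mm below it. The point turns with the dial: the bar lies along the point's x axis, the white pointer line is at the -x end. At dial = 0 the point's axes are parallel to the ioniser's
- mat: thin blue mat fixed to the bench, 140 (its x) x 200 (its y) x 3 mm; origin: centre of its underside, z up. The two jars stand on it about 110 mm apart, side by side along its y
- jar_p: capped round sample jar, white with a blue cap, one of two that look exactly alike but weigh differently (one 0.09 to 0.15 kg, the other 0.27 to 0.38 kg, changing from time to time and not visible). White body 48 mm diameter, 60 mm tall; cap 45 mm diameter above it, overall 78 mm tall. Stands upright on the mat at the start. Origin: centre of its underside; z up along the jar
- jar_q: capped round sample jar, white with a blue cap, one of two that look exactly alike but weigh differently (one 0.09 to 0.15 kg, the other 0.27 to 0.38 kg, changing from time to time and not visible). White body 48 mm diameter, 60 mm tall; cap 45 mm diameter above it, overall 78 mm tall. Stands upright on the mat at the start. Origin: centre of its underside; z up along the jar
- flask_a: glass conical flask with black stopper, 64 mm diameter, 112 mm tall, loose, just past the mat; leave alone. Origin: centre of underside
- flask_b: glass conical flask with black stopper, 64 mm diameter, 112 mm tall, loose, between the ioniser and the mat; leave alone. Origin: centre of underside
- petri: white shallow dish, 60 mm diameter, 14 mm tall, loose, on the robot's side of the mat; leave alone. Origin: centre of underside
- wash_bottle: white bottle with red cap, 60 mm diameter, 150 mm tall, loose, behind the ioniser; leave alone. Origin: centre of underside
- beaker: greenish glass beaker, 54 mm diameter, 65 mm tall, loose, behind the ioniser; leave alone. Origin: centre of underside
- reagent: amber jar with orange cap, 68 mm diameter, 120 mm tall, loose, at the back of the middle; leave alone. Origin: centre of underside
- scoop: steel sampling spoon with grey handle, 160 mm long, lying loose on the robot's side of the ioniser; leave alone. Origin: under its middle
Mind the look-alikes: they are no part of the job. Leave any purple or yellow look-alike of the jar_q alone.

How it is judged:
By the outcome, as a careful person would: the job done as asked, in the order asked, and still so for the second after the job is handed in, while the arm keeps its last pose, push and grip.
It also fails if it takes over 72 s, if anything falls off the work surface, if the arm or the gripper's body presses on something with over 40 N, if the wrist force passes 120 N, or if a joint passes its speed limit or range.

## Robot

A 6-joint arm with a two-finger parallel gripper is mounted at the origin on the work surface. World frame = base frame: x ahead of the robot, y to its left, z up, the work surface at z = 0. Lengths are in m, angles in rad, forces in N, time in s.
With the tool pointing down it reaches from about 0.3 to 1 m from the base axis. Payload 5.1 kg.
Tool frame: the origin (TCP) lies at the very end of the fingers, on their centre line; the grasp point (between the pads) lies 19 mm behind it; z points along the fingers, y is the line along which they close (so a half turn about z gives the same grasp; the last joint's range is limited). The gripper opens to 95 mm and grips with 3 to 60 N. Pads are 20 mm wide; open, the fingers measure 119 mm over their backs; the gripper's body (75 mm by 180 mm) begins 59 mm behind the grasp point.
Start: joints at [-0.083, 0.124, 1.65, -0, 1.367, -0.083], TCP at [0.65, -0, 0.175] pointing down, gripper open.
Joint ranges: [-2.61, 2.61], [-1.02, 2.33], [0.03, 2.71], [-1.35, 4.49], [0.32, 2.68], [-2.91, 2.91]. Speed limits (rad/s): [2.57, 2.57, 3.14, 3.14, 3.14, 3.14].

## Interface

Orientations are given as a unit quaternion [x, y, z, w].
In Python, from station import robot gives the robot as it stands.
- The arm moves only by the shell command python3 -m inch 'ROWS'. ROWS is JSON, a list of rows, each a list of 7 numbers: the shift along the tool's x, y, z in units of 80 cm (1.0 is 80 cm), then the turn, a rotation vector about the tool's x, y, z in units of 180 degrees (1.0 is 180 degrees), then the finger opening in mm, from 0 to 95.1. A call has 1 to 20 rows; each row shifts and turns the commanded pose from where the row before left it, along the tool's axes as they then stand; what a row does not reach is not made up. A row lasts 1/10 s, in which the tool goes at most 50 mm and 8.59 degrees, less where a joint would pass 70% of its speed; a pose out of reach is approached as far as the arm can. A call with a number of a shift or a turn outside -1 to 1 is refused whole. A call with a gripper value outside its range is refused whole. The fingers move at their own pace and stop on an object; the grip force is fixed at half the most. Time passes only in rows, so rows that do not move let the fingers close. It gives the time, the measured TCP pose, the force, the opening and the grip force at its end, in the units of the state.
- robot.get_state(): the state, without advancing time (a new reading comes with each control period).
- robot.snapshot(name): name is "scene" or "side" or "wrist"; returns a dict with "frame" (400x640x3 uint8, red, green, blue), "intrinsics" (3x3 intrinsics, pixels), "D" ([k1, k2, p1, p2, k3] as OpenCV has them; the pictures are not rectified), "rvec" (rotation vector, rad) and "tvec" (3), from world to camera coordinates, as OpenCV has them; the wrist camera has in their place "mount" (4x4, takes a point from camera to tool coordinates, whose origin is the TCP and whose axes are the flange's). Camera axes: x right, y down, z forward; pixel columns grow to the right and rows downward; lengths in m; the calibration is good to about 2 mm. A picture is of the moment at which its call begins: read the wrist's pose just before it. There is no depth.
- robot.hand_in(): hands the job in; it is judged then, once.
The state is a dict: "t": time; "q": joint angles; "dq": joint speeds; "joint_torque": joint torques, N m; "position": TCP position; "tool_rot": TCP orientation; "contact_force": force on the tool from outside, world axes, zero at the start; "moment": the same for the moment, N m; "finger_gap": finger opening in m; "gripper_force": force on a finger pad.
Only numpy, scipy, OpenCV 4.12 (cv2) and the standard library are available. Lean on these libraries where they do the work, as an engineer would, in place of code of your own. Each camera call takes 0.05 s, during which the arm holds its last target. There are 200 camera calls.

## Working session

There is one attempt and no reset: what is moved stays moved. The work goes in short steps, Python scripts to look and compute and a shell command to move; the robot and the scene stay as the last step left them, time stands still between calls to the robot, and variables do not carry over. Pictures are saved under pics/ and viewed, at most 10 in all, crops included, and the job is handed in when it is done.

```bash
mkdir -p pics; ls; python3 - <<'E'
from station import robot
import cv2,numpy as np
s=robot.get_state();print(s['t'],s['position'],s['tool_rot'],s['finger_gap'])
for n in("scene","side"):
    p=robot.snapshot(n);cv2.imwrite(f"pics/{n}0.png",p['frame'][:,:,::-1]);print(n,p['intrinsics'].tolist() if hasattr(p['intrinsics'],'tolist') else p['intrinsics'],p['D'],p['rvec'],p['tvec'])
E
```

```text
pics
0.0 [6.49286307e-01 3.52234308e-05 1.74088647e-01] [ 7.07097771e-01  7.07115038e-01 -6.69546753e-04 -7.85737985e-04] 0.09499339586128638
scene [[510.3921411660207, 0.0, 318.84039526932344], [0.0, 510.3921411660207, 204.38387495204879], [0.0, 0.0, 1.0]] [-0.09777441  0.          0.          0.          0.        ] [ 2.11950616  1.09514307 -0.46510458] [-0.35745627 -0.24102631  1.78375263]
side [[510.18609347826, 0.0, 322.55308899952456], [0.0, 510.18609347826, 184.4905755527579], [0.0, 0.0, 1.0]] [-0.13303073  0.          0.          0.          0.        ] [ 0.96727855 -2.5499867   0.95846639] [0.46810105 0.31857261 1.3000483 ]
```

View pics/scene0.png

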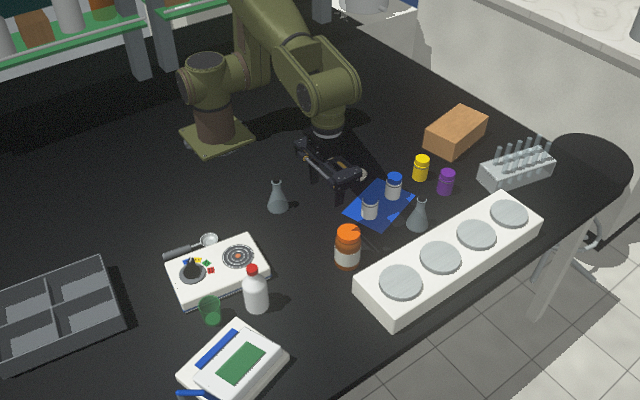

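View pics/side0.png

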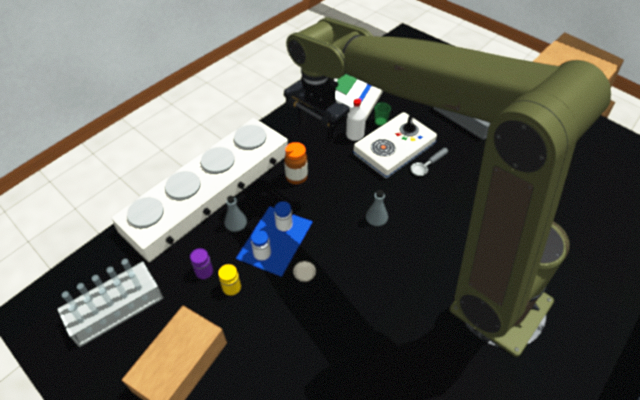

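Scene: robot at top, jars on the mat at about (394,180) and (370,205), grille at (238,256), dial at (192,271). In the side view the jar caps are at (283,209) and (261,239), grille (383,147), dial (408,128).

```bash
cat > h.py <<'E'
from station import robot
import cv2,numpy as np
from scipy.spatial.transform import Rotation as R
def ray(p,uv,st=None):
    K=np.array(p['intrinsics']);n=cv2.undistortPoints(np.array([[uv]],float),K,np.array(p['D'])).ravel()
    d=np.array([n[0],n[1],1.])
    if 'mount' in p:
        T=np.eye(4);T[:3,:3]=R.from_quat(st['tool_rot']).as_matrix();T[:3,3]=st['position'];T=T@np.array(p['mount'])
        return T[:3,3],T[:3,:3]@d
    M=cv2.Rodrigues(np.array(p['rvec']))[0];return -M.T@np.array(p['tvec']).ravel(),M.T@d
def plane(p,uv,z,st=None):
    o,d=ray(p,uv,st);return (o+d*(z-o[2])/d[2])[:2].round(4)
def blobs(p,lo,hi,amin=30):
    h=cv2.cvtColor(np.ascontiguousarray(p['frame']),cv2.COLOR_RGB2HSV);m=cv2.inRange(h,np.array(lo),np.array(hi))
    n,l,s,c=cv2.connectedComponentsWithStats(m)
    return [(c[i].round(1).tolist(),s[i].tolist()) for i in range(1,n) if s[i][4]>=amin]
E
python3 - <<'E'
from h import *
a=robot.snapshot("scene");b=robot.snapshot("side")
for nm,u,v,z in [("grille",(238,256),(383,147),.045),("dialbase",(192,271),(408,130),.05),("capA",(394,177),(283,209),.078),("capB",(370,198),(261,239),.078),("flask_a top",(422,199),(235,200),.112),("flask_b top",(277,181),(380,194),.112),("reagent top",(348,230),(296,149),.12),("bottle top",(252,270),(357,103),.15)]:
    print(nm,plane(a,u,z),plane(b,v,z))
for nm,us in[("scene ion",[(164,263),(258,234),(271,275),(178,297)])]:print([plane(a,u,.045).tolist() for u in us])
print("side ion",[plane(b,u,.045).tolist() for u in[(355,152),(405,113),(437,128),(388,172)]])
print("side mat",[plane(b,u,.003).tolist() for u in[(236,258),(270,207),(313,222),(279,274)]])
E
```

```text
grille [ 0.5647 -0.2215] [ 0.5663 -0.224 ]
dialbase [ 0.5452 -0.3435] [ 0.5499 -0.3385]
capA [0.5895 0.2924] [0.6082 0.1852]
capB [0.6186 0.1764] [0.5807 0.2968]
flask_a top [0.7306 0.265 ] [0.7085 0.2683]
flask_b top [ 0.439  -0.0183] [ 0.4242 -0.0123]
reagent top [0.7109 0.0243] [0.7134 0.0196]
bottle top [ 0.7052 -0.2494] [ 0.6897 -0.2365]
[[0.4748, -0.3914], [0.5273, -0.1388], [0.6679, -0.1837], [0.5954, -0.4062]]
side ion [[0.6189, -0.147], [0.6097, -0.407], [0.4858, -0.4167], [0.4893, -0.1473]]
side mat [[0.6295, 0.3555], [0.6876, 0.1659], [0.5543, 0.1222], [0.505, 0.3125]]
```

```bash
python3 -m inch '[[0,0,-0.05,0,0,0,95],[0,0,-0.05,0,0,0,95],[-0.05,-0.015,-0.01,0,0,0,95],[-0.05,-0.015,-0.01,0,0,0,95],[-0.05,-0.015,-0.01,0,0,0,95],[-0.05,-0.015,-0.01,0,0,0,95],[-0.05,-0.015,-0.01,0,0,0,95],[-0.05,-0.015,-0.01,0,0,0,95],[-0.05,-0.015,0,0,0,0,95],[-0.04,-0.015,0,0,0,0,95],[0,0,0,0,0,0,95],[0,0,0,0,0,0,95]]'; python3 - <<'E'
from h import *
s=robot.get_state();p=robot.snapshot("wrist");print(p['mount'],s['position'],s['tool_rot'],s['q'])
cv2.imwrite("pics/w1.png",p['frame'][:,:,::-1])
E
```

```text
t: 1.4
position: [0.5537, -0.3124, 0.3029]
tool_rot: [0.708, 0.707, 0.0, -0.0]
contact_force: [0.1, 0.2, -0.1]
finger_gap: 0.0946
gripper_force: 0.0
[[-5.11712587e-04 -9.59932258e-01 -2.80231687e-01  7.75706690e-02]
 [ 9.99998756e-01 -7.30626907e-05 -1.57575584e-03  1.08734026e-05]
 [ 1.49214438e-03 -2.80232144e-01  9.59931101e-01 -2.10677434e-01]
 [ 0.00000000e+00  0.00000000e+00  0.00000000e+00  1.00000000e+00]] [ 0.55366021 -0.31235163  0.30293501] [ 7.07637258e-01  7.06575746e-01  1.88041369e-04 -4.37040118e-04] [-5.98344423e-01  4.52430050e-02  1.52283982e+00  5.32665921e-04
  1.57429832e+00 -5.96841563e-01]
```

View pics/w1.png

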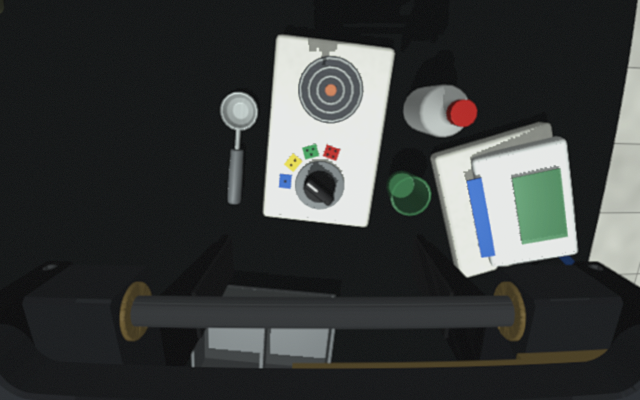

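The ioniser is in view: grille (330,90), dial base (320,185), patches blue (285,181), yellow (293,162), green (310,151), red (331,152). Zoom on the dial next.

```bash
python3 - <<'E'
from h import *
s=robot.get_state();p=robot.snapshot("wrist")
c=p['frame'][130:230,260:385];cv2.imwrite("pics/w1c.png",cv2.resize(c[:,:,::-1],None,fx=5,fy=5,interpolation=cv2.INTER_CUBIC))
for nm,u,z in [("grille",(330.5,90),.045),("base",(320,186),.05),("bl",(285,181),.045),("ye",(293,162),.045),("gr",(310.5,151.5),.045),("re",(331,152.5),.045)]:print(nm,plane(p,u,z,s))
print([plane(p,u,.045,s).tolist() for u in[(279,36),(394,47),(368,226),(264,215)]])
E
```

```text
grille [ 0.564  -0.2224]
base [ 0.5503 -0.3475]
bl [ 0.5024 -0.3417]
ye [ 0.514  -0.3155]
gr [ 0.5377 -0.3013]
re [ 0.565  -0.3027]
[[0.4999, -0.1573], [0.643, -0.17], [0.6182, -0.4071], [0.4714, -0.3907]]
```

View pics/w1c.png

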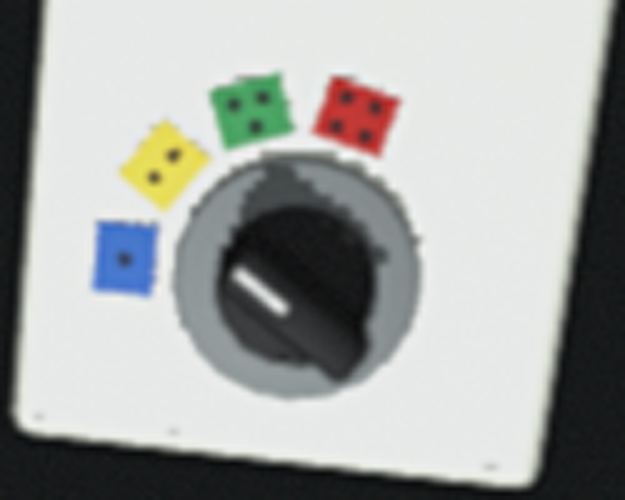

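```bash
python3 -m inch '[[-0.0433,-0.004,0,0,0,0,60],[0,0,0.03,0,0,-0.0458,60],[0,0,0.03,0,0,-0.0458,60],[0,0,0.03,0,0,-0.0458,60],[0,0,0.03,0,0,-0.0458,60],[0,0,0.03,0,0,-0.0458,60],[0,0,0.03,0,0,-0.0458,60],[0,0,0,0,0,0,60],[0,0,0,0,0,0,60]]'; python3 - <<'E'
from h import *
s=robot.get_state();p=robot.snapshot("wrist");x=R.from_quat(s['tool_rot']).as_matrix();print(s['position'],x.round(3),np.degrees(np.arctan2(x[1,1],x[0,1])))
cv2.imwrite("pics/w2.png",p['frame'][:,:,::-1])
E
```

```text
t: 2.4
position: [0.5512, -0.3455, 0.1595]
tool_rot: [0.347, 0.938, 0.0, -0.0]
contact_force: [-1.0, 0.2, 0.3]
finger_gap: 0.0599
gripper_force: 0.0
[ 0.55124084 -0.3455187   0.15946403] [[-0.759  0.651 -0.   ]
 [ 0.651  0.759  0.001]
 [ 0.001  0.    -1.   ]] 49.38528236533182
```

View pics/w2.png

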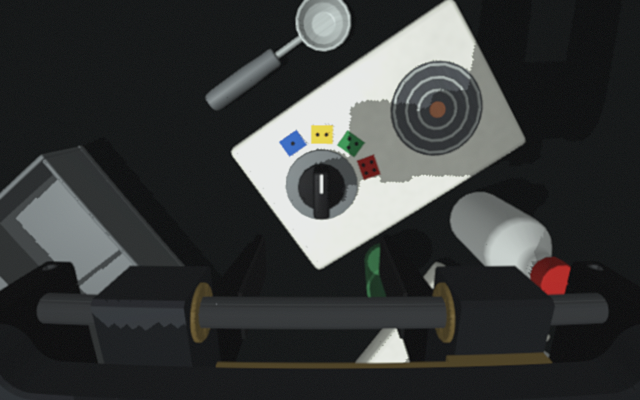

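The bar is upright in the image at column 320, so it is aligned with and centred between the fingers. Going down to grip.

```bash
python3 -m inch '[[0,0,0.039,0,0,0,60],[0,0,0.039,0,0,0,60],[0,0,0.039,0,0,0,60],[0,0,0,0,0,0,40],[0,0,0,0,0,0,10],[0,0,0,0,0,0,10],[0,0,0,0,0,0,10],[0,0,0,0,0,0,10],[0,0,0,0,0,0,10]]'
```

```text
t: 3.35
position: [0.5513, -0.347, 0.0669]
tool_rot: [0.346, 0.938, -0.0, 0.001]
contact_force: [-1.0, -0.8, 0.4]
finger_gap: 0.0175
gripper_force: 0.0
```

```bash
python3 -m inch '[[0,0,0,0,0,0,10],[0,0,0,0,0,0,10],[0,0,0,0,0,0,10],[0,0,0,0,0,0.039,10],[0,0,0,0,0,0.039,10],[0,0,0,0,0,0.039,10],[0,0,0,0,0,0.039,10],[0,0,0,0,0,0.039,10],[0,0,0,0,0,0,10],[0,0,0,0,0,0,10]]'; python3 -m inch '[[0,0,0,0,0,0,60],[0,0,0,0,0,0,60],[0,0,0,0,0,0,60],[0,0,0,0,0,0,60],[0,0,0,0,0,0,60],[0,0,-0.05,0,0,0,60],[0,0,-0.05,0,0,0,60],[0,0,-0.05,0,0,0,60],[0,0,0,0,0,0,60]]';  python3 - <<'E'
from h import *
s=robot.get_state();p=robot.snapshot("wrist")
cv2.imwrite("pics/w3.png",p['frame'][:,:,::-1])
for nm,lo,hi in[("gr",(45,100,60),(80,255,255)),("bl",(105,120,60),(125,255,255)),("re",(0,150,60),(8,255,255)),("ye",(22,120,80),(35,255,255))]:print(nm,[(c,plane(p,c,.045,s).tolist(),b[4]) for c,b in blobs(p,lo,hi)])
E
```

```text
t: 4.35
position: [0.5507, -0.3467, 0.0657]
tool_rot: [0.612, 0.791, -0.0, -0.0]
contact_force: [-0.7, -0.8, 0.8]
finger_gap: 0.0101
gripper_force: 0.0
t: 5.25
position: [0.5541, -0.3491, 0.1944]
tool_rot: [0.613, 0.79, 0.0, 0.007]
contact_force: [0.2, -0.4, 0.6]
finger_gap: 0.0599
gripper_force: 0.0
gr [([317.4, 125.6], [0.5373, -0.3013], 270), ([425.9, 205.2], [0.6712, -0.3539], 1622), ([573.5, 251.4], [0.861, -0.3642], 2917)]
bl [([274.6, 155.6], [0.502, -0.3416], 271), ([504.3, 239.0], [0.772, -0.3696], 1016)]
re [([542.4, 120.8], [0.7604, -0.2371], 1413), ([343.6, 133.8], [0.5649, -0.3027], 245)]
ye [([290.8, 134.0], [0.5132, -0.3161], 286)]
```

View pics/w3.png

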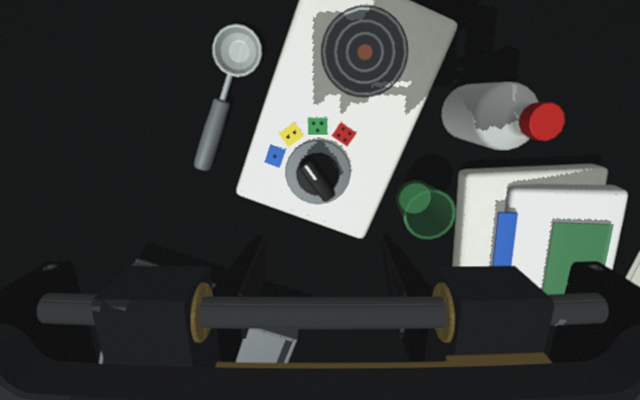

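```bash
python3 - <<'E'
from h import *
s=robot.get_state();p=robot.snapshot("wrist")
print(s['t'],s['position'],s['tool_rot'],s['finger_gap'],s['gripper_force'])
for u,z in[((319,172),.05),((306,166),.089),((331,200),.089),((319,183),.089),((318,176),.059)]:print(u,plane(p,u,z,s))
q=robot.snapshot("side");cv2.imwrite("pics/s4.png",cv2.resize(q['frame'][70:190,320:460,::-1],None,fx=4,fy=4,interpolation=cv2.INTER_CUBIC))
c=p['frame'][100:220,250:390];cv2.imwrite("pics/w4.png",cv2.resize(c[:,:,::-1],None,fx=4,fy=4,interpolation=cv2.INTER_CUBIC))
cv2.imwrite("pics/c4.png",np.hstack([cv2.resize(cv2.imread("pics/s4.png"),(400,343)),cv2.resize(cv2.imread("pics/w4.png"),(400,343))]))
E
```

```text
5.3 [ 0.55283624 -0.34817356  0.19076533] [6.13082106e-01 7.90008192e-01 6.71001567e-05 4.16940043e-03] 0.05946873189796001 0.0
(319, 172) [ 0.5482 -0.3439]
(306, 166) [ 0.5337 -0.3335]
(331, 200) [ 0.5636 -0.3587]
(319, 183) [ 0.5489 -0.3458]
(318, 176) [ 0.5478 -0.3462]
```

View pics/c4.png

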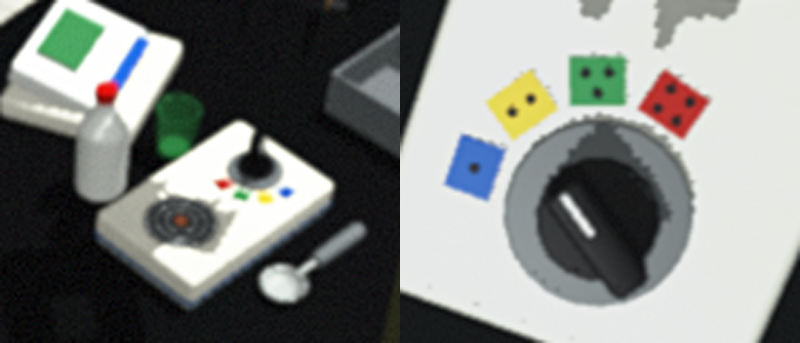

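The picture shows the pointer still at yellow, and the bar at (.549,-.346), yaw -40°. The first grip did not hold, so I'll go back and close step by step.

```bash
python3 -m inch '[[0,0,0,0,0,-0.039,60],[0,0,0,0,0,-0.039,60],[0,0,0,0,0,-0.039,60],[0,0,0,0,0,-0.039,60],[0,0,0,0,0,-0.039,60],[0,0,0,0,0,0,60],[0,0,0,0,0,0,60]]'; python3 -m inch '[[0,0,0.05,0,0,0,60],[0,0,0.05,0,0,0,60],[0,0,0.05,0,0,0,60],[0,0,0,0,0,0,40],[0,0,0,0,0,0,25],[0,0,0,0,0,0,25],[0,0,0,0,0,0,25]]'; python3 - <<'E'
from h import *
p=robot.snapshot("scene");q=robot.snapshot("side")
cv2.imwrite("pics/c5.png",np.hstack([cv2.resize(a['frame'][y:y+120,x:x+140,::-1],(400,343),interpolation=cv2.INTER_CUBIC) for a,x,y in((q,330,60),(p,130,190))]))
E
```

```text
t: 6.1
position: [0.55, -0.3461, 0.1837]
tool_rot: [0.348, 0.938, 0.0, -0.002]
contact_force: [1.0, -0.4, 0.3]
finger_gap: 0.0602
gripper_force: 0.0
t: 6.8
position: [0.5526, -0.348, 0.0692]
tool_rot: [0.347, 0.938, -0.001, 0.003]
contact_force: [1.1, -0.1, -0.2]
finger_gap: 0.033
gripper_force: 0.0
```

View pics/c5.png

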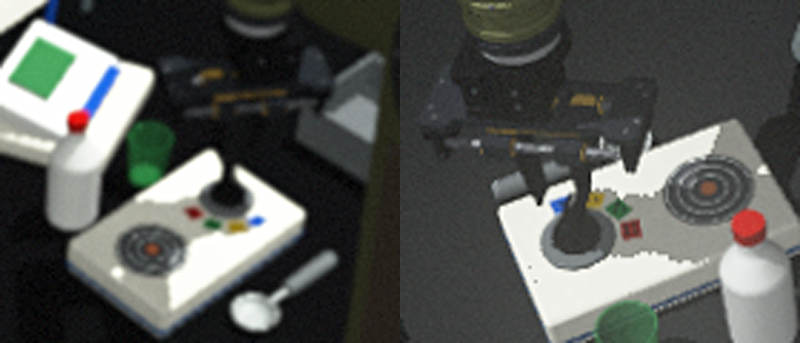

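```bash
python3 - <<'E'
from h import *
p=robot.snapshot("scene");q=robot.snapshot("side");s=robot.get_state();print(s['t'],s['position'],s['finger_gap'],s['contact_force'])
for c in((545,205),(635,165),(590,185)):
    u=(130+(c[0]-400)*.35,190+c[1]*.35);print(u,[plane(p,u,z) for z in(.07,.1,.13)])
for a,nm in((p,'scene'),(q,'side')):
    pts=np.array([[.5526,-.348,.0692],[.5505,-.347,.089],[.5505,-.347,.059],[.5505,-.347,.045]])
    print(nm,cv2.projectPoints(pts,np.array(a['rvec']),np.array(a['tvec']),np.array(a['intrinsics']),np.array(a['D']))[0].reshape(-1,2).round(1).tolist())
E
```

```text
7.0 [ 0.55147803 -0.3471643   0.06728771] 0.025668182151197504 [-0.12871148  0.66967928 -0.43757592]
(180.75, 261.75) [array([ 0.5181, -0.3583]), array([ 0.5445, -0.364 ]), array([ 0.5708, -0.3698])]
(212.25, 247.75) [array([ 0.5219, -0.2708]), array([ 0.5481, -0.2792]), array([ 0.5744, -0.2877])]
(196.5, 254.75) [array([ 0.52 , -0.315]), array([ 0.5463, -0.3221]), array([ 0.5726, -0.3292])]
scene [[190.3, 268.9], [188.9, 263.1], [191.0, 270.7], [192.0, 274.2]]
side [[409.7, 123.8], [410.8, 119.7], [409.7, 126.6], [409.1, 129.7]]
```

```bash
cat > sv.py <<'E'
from h import *
import sys
s=robot.get_state();print(s['t'],s['position'].round(4),round(s['finger_gap'],4),s['gripper_force'],s['contact_force'].round(1),s['moment'].round(2))
np.save(sys.argv[1],robot.snapshot("wrist")['frame'])
E
python3 sv.py a; python3 -m inch '[[0,0,0,0,0,0,18],[0,0,0,0,0,0,12],[0,0,0,0,0,0,6],[0,0,0,0,0,0,6]]';python3 sv.py b; python3 -m inch '[[0,0,0,0,0,0,0],[0,0,0,0,0,0,0],[0,0,0,0,0,0,0]]'; python3 sv.py c; python3 - <<'E'
import numpy as np,cv2
f=[np.load(n+'.npy')[100:330,190:450,::-1] for n in'abc'];cv2.imwrite('pics/w6.png',np.hstack(f))
E
```

```text
7.0 [ 0.5515 -0.3472  0.0673] 0.0257 0.0 [-0.1  0.7 -0.4] [ 0.06 -0.07 -0.02]
t: 7.45
position: [0.5507, -0.3466, 0.0656]
tool_rot: [0.346, 0.938, 0.0, -0.0]
contact_force: [0.4, 0.7, -0.2]
finger_gap: 0.0068
gripper_force: 0.0
7.45 [ 0.5507 -0.3466  0.0656] 0.0068 0.0 [ 0.4  0.7 -0.2] [ 0.11 -0.   -0.  ]
t: 7.8
position: [0.5508, -0.3467, 0.0657]
tool_rot: [0.346, 0.938, 0.0, -0.0]
contact_force: [-0.5, 0.1, -0.3]
finger_gap: 0.0003
gripper_force: 0.0
7.8 [ 0.5508 -0.3467  0.0657] 0.0003 0.0 [-0.5  0.1 -0.3] [ 0.02 -0.08 -0.01]
```

View pics/w6.png

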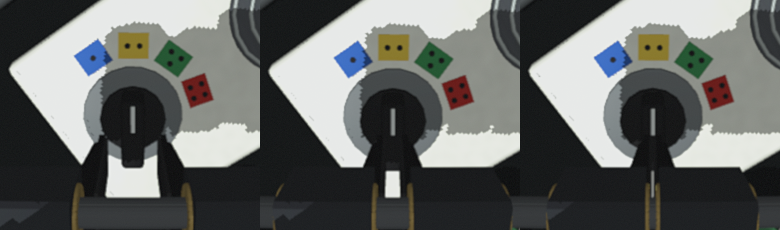

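```bash
python3 - <<'E'
from h import *
s=robot.get_state();o=[]
print(np.array(robot.snapshot("wrist")['intrinsics']))
for n in("scene","side"):
    a=robot.snapshot(n)
    pts=np.array(s['position'])+np.array([[0,0,k*.02] for k in range(7)])
    u=cv2.projectPoints(pts,np.array(a['rvec']),np.array(a['tvec']),np.array(a['intrinsics']),np.array(a['D']))[0].reshape(-1,2)
    x0,y0=(u[0]-[35,55]).astype(int);f=a['frame'][y0:y0+80,x0:x0+70,::-1].astype(float)
    f=np.clip(255*(f/255)**.5,0,255).astype(np.uint8)
    im=cv2.resize(f,None,fx=5.5,fy=5.5,interpolation=cv2.INTER_CUBIC)
    for k,p in enumerate(u):
        q=((p-[x0,y0]+.5)*5.5).astype(int);cv2.circle(im,tuple(int(v) for v in q),3,(0,0,255) if k else (255,0,255),-1)
    o.append(im)
cv2.imwrite("pics/c7.png",np.hstack(o))
E
```

```text
[[351.77660804   0.         322.17594336]
 [  0.         351.77660804 201.33146861]
 [  0.           0.           1.        ]]
```

View pics/c7.png

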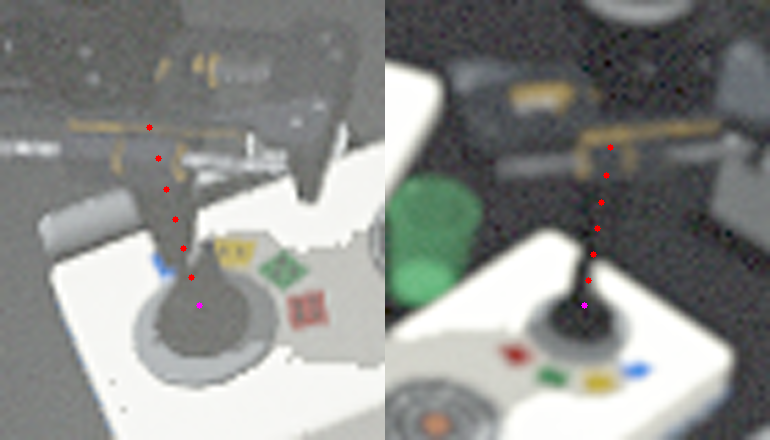

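The closed fingers (dark column) end near the second dot, so about 20 mm above the reported TCP, just over the bar's top. They closed above the bar. I'll open and step lower, watching the force.

```bash
python3 -m inch '[[0,0,0,0,0,0,32],[0,0,0,0,0,0,32],[0,0,0,0,0,0,32],[0,0,0,0,0,0,32],[0,0,0.00625,0,0,0,32],[0,0,0,0,0,0,32]]'|egrep 'pos|cont|gap';for i in 1; do python3 -m inch '[[0,0,0.00625,0,0,0,32],[0,0,0,0,0,0,32]]'|egrep 'pos|cont|gap'; done; python3 -m inch '[[0,0,0.00625,0,0,0,32],[0,0,0,0,0,0,32]]'|egrep 'pos|cont|gap';python3 -m inch '[[0,0,0,0,0,0,20],[0,0,0,0,0,0,10],[0,0,0,0,0,0,10],[0,0,0,0,0,0,10],[0,0,0,0,0,0,10]]'
```

```text
position: [0.5503, -0.3463, 0.0597]
contact_force: [0.2, -0.4, 0.6]
finger_gap: 0.0316
position: [0.5502, -0.3463, 0.0547]
contact_force: [1.1, 0.0, -0.4]
finger_gap: 0.032
position: [0.5503, -0.3463, 0.0498]
contact_force: [0.1, 0.2, 0.5]
finger_gap: 0.0317
t: 9.5
position: [0.5508, -0.3467, 0.0509]
tool_rot: [0.346, 0.938, -0.0, 0.0]
contact_force: [0.7, -0.1, -0.1]
finger_gap: 0.0103
gripper_force: 0.0
```

```bash
python3 -m inch '[[0,0,0,0,0,0,32],[0,0,0,0,0,0,32],[0,0,0,0,0,0,32],[0,0,0.00625,0,0,0,32],[0,0,0.00625,0,0,0,32],[0,0,0,0,0,0,32]]'|egrep 'pos|cont|gap'; python3 -m inch '[[0,0,0.00625,0,0,0,32],[0,0,0,0,0,0,32]]'|egrep 'pos|cont|gap';python3 -m inch '[[0,0,0,0,0,0,20],[0,0,0,0,0,0,10],[0,0,0,0,0,0,10],[0,0,0,0,0,0,10],[0,0,0,0,0,0,10]]'
```

```text
position: [0.55, -0.3461, 0.0393]
contact_force: [-0.3, -0.0, 0.0]
finger_gap: 0.0322
position: [0.5503, -0.3463, 0.0348]
contact_force: [-0.5, 0.3, -0.0]
finger_gap: 0.0317
t: 10.8
position: [0.5511, -0.3467, 0.0361]
tool_rot: [0.346, 0.938, 0.0, 0.0]
contact_force: [0.5, 1.7, 0.5]
finger_gap: 0.014
gripper_force: 30.0
```

Gripped at 14 mm: the real fingertips end about 40-50 mm above the reported TCP. I'll regrip 10 mm lower, then turn.

```bash
python3 -m inch '[[0,0,0,0,0,0,32],[0,0,0,0,0,0,32],[0,0,0,0,0,0,32],[0,0,0.00625,0,0,0,32],[0,0,0.00625,0,0,0,32],[0,0,0,0,0,0,32],[0,0,0,0,0,0,20],[0,0,0,0,0,0,10],[0,0,0,0,0,0,10],[0,0,0,0,0,0,10]]'; python3 -m inch '[[0,0,0,0,0,0.039,10],[0,0,0,0,0,0.039,10],[0,0,0,0,0,0.039,10],[0,0,0,0,0,0.039,10],[0,0,0,0,0,0.039,10],[0,0,0,0,0,0,10],[0,0,0,0,0,0,10]]'
```

```text
t: 11.8
position: [0.551, -0.3467, 0.026]
tool_rot: [0.346, 0.938, 0.0, 0.0]
contact_force: [0.5, 0.5, 0.2]
finger_gap: 0.0139
gripper_force: 30.0
t: 12.5
position: [0.55, -0.3473, 0.0259]
tool_rot: [0.612, 0.791, -0.001, -0.0]
contact_force: [-4.9, -1.9, 2.2]
finger_gap: 0.0138
gripper_force: 30.0
```

```bash
python3 -m inch '[[0,0,0,0,0,0,40],[0,0,0,0,0,0,40],[0,0,0,0,0,0,40],[0,0,-0.055,0,0,0,60],[0,0,-0.055,0,0,0,60],[0,0,-0.055,0,0,0,60],[0,0,-0.055,0,0,0,95],[0,0,0,0,0,0,95],[0,0,0,0,0,0,95]]'; python3 - <<'E'
from h import *
s=robot.get_state();p=robot.snapshot("wrist");print(s['position'])
M=[plane(p,(320,180),.06,s)]
T=np.eye(4);T[:3,:3]=R.from_quat(s['tool_rot']).as_matrix();T[:3,3]=s['position'];C=np.linalg.inv(T@np.array(p['mount']))
u=cv2.projectPoints(np.array([[.5500,-.3465,.089]]),cv2.Rodrigues(C[:3,:3])[0],C[:3,3],np.array(p['intrinsics']),np.array(p['D']))[0].ravel();print(u)
x,y=u.astype(int);f=p['frame'][y-12:y+13,x-13:x+14]
g=f.min(2);m=(g>110).astype(np.uint8)
print('\n'.join(''.join('#' if v>130 else '+' if v>80 else '.' for v in r) for r in g))
E
```

```text
t: 13.4
position: [0.5518, -0.3469, 0.2036]
tool_rot: [0.613, 0.79, 0.0, 0.002]
contact_force: [0.6, 0.1, 0.5]
finger_gap: 0.0785
gripper_force: 0.0
[ 0.55182322 -0.34693572  0.20364369]
[321.06724712 182.71934755]
..........+###+............
..........+###+............
..........+###+............
..........+###+............
..........+###+............
..........+###+............
..........+###+............
..........+###+............
..........+###+............
..........+###+............
..........++#+.............
...........................
...........................
...........................
...........................
...........................
...........................
...........................
...........................
...........................
...........................
..........................+
+........................++
++.....................+++#
##++.................+++###
```

The pointer stripe now runs straight along the tool's x axis, which is the setting 3 direction. Moving over to the jars.

```bash
python3 -m inch '[[0.0535,0.0185,-0.01,0,0,0,95],[0.0535,0.0185,-0.01,0,0,0,95],[0.0535,0.0185,-0.01,0,0,0,95],[0.0535,0.0185,-0.01,0,0,0,95],[0.0535,0.0185,-0.01,0,0,0,95],[0.0535,0.0185,-0.01,0,0,0,95],[0.0535,0.0185,-0.01,0,0,0,95],[0.0535,0.0185,-0.01,0,0,0,95],[0.0535,0.0185,0,0,0,0,95],[0.0535,0.0185,0,0,0,0,95],[0.0535,0.0185,0,0,0,0,95],[0.0535,0.0185,0,0,0,0,95],[0.0535,0.0185,0,0,0,0,95]]' >/dev/null; python3 -m inch '[[0,0,0,0,0,-0.0457,95],[0,0,0,0,0,-0.0457,95],[0,0,0,0,0,-0.0457,95],[0,0,0,0,0,-0.0457,95],[0,0,0,0,0,-0.0457,95],[0,0,0,0,0,-0.0457,95],[0,0,0,0,0,-0.0457,95],[0,0,0,0,0,-0.0457,95],[0,0,0,0,0,-0.0457,95],[0,0,0,0,0,-0.0457,95],[0,0,0,0,0,-0.0457,95],[0,0,0,0,0,0,95],[0,0,0,0,0,0,95],[0,0,0,0,0,0,95]]'; python3 - <<'E'
from h import *
s=robot.get_state();p=robot.snapshot("wrist");M=R.from_quat(s['tool_rot']).as_matrix();print(s['position'],s['q'],np.degrees(np.arctan2(M[1,1],M[0,1])))
cv2.imwrite("pics/w8.png",p['frame'][:,:,::-1])
for nm,lo,hi in[("bl",(100,120,40),(125,255,255)),("ye",(22,120,80),(32,255,255)),("pu",(130,80,40),(150,255,255)),("or",(8,160,60),(18,255,255))]:print(nm,[(c,plane(p,c,.08,s).tolist(),b) for c,b in blobs(p,lo,hi)])
E
```

```text
t: 16.15
position: [0.5987, 0.24, 0.2645]
tool_rot: [-0.128, 0.992, -0.0, -0.001]
contact_force: [-0.6, -0.8, 0.1]
finger_gap: 0.0948
gripper_force: 0.0
[0.59874085 0.24000324 0.26446802] [ 2.98002587e-01  7.50454322e-02  1.55461168e+00  8.43402990e-05
  1.51387759e+00 -1.53005799e+00] 104.73987596144983
bl [([30.6, 61.4], [0.5584, -0.1076], [18, 5, 25, 117, 191]), ([323.3, 153.7], [0.5783, 0.2343], [243, 98, 156, 113, 14974])]
ye [([470.3, 182.7], [0.5669, 0.4085], [440, 159, 60, 49, 2020]), ([141.8, 290.6], [0.808, 0.0523], [139, 287, 8, 7, 31]), ([517.3, 320.2], [0.7263, 0.5418], [514, 316, 8, 11, 33]), ([505.9, 330.8], [0.7454, 0.5333], [500, 328, 13, 9, 40]), ([567.3, 356.3], [0.7654, 0.6414], [536, 351, 65, 12, 231]), ([520.4, 358.4], [0.7833, 0.5736], [517, 354, 8, 10, 34]), ([496.0, 362.3], [0.7971, 0.5414], [486, 361, 22, 4, 52]), ([332.1, 366.0], [0.8568, 0.3203], [318, 365, 28, 3, 49]), ([388.6, 365.5], [0.8369, 0.3955], [380, 364, 18, 4, 30]), ([410.1, 364.8], [0.8286, 0.4241], [401, 364, 18, 3, 34])]
pu [([444.7, 234.6], [0.6355, 0.4016], [429, 223, 39, 29, 554]), ([464.6, 256.5], [0.6566, 0.4362], [442, 239, 42, 40, 1106])]
or [([165.7, 189.0], [0.6647, 0.0659], [148, 178, 28, 31, 74]), ([118.9, 215.0], [0.7118, 0.0136], [80, 192, 62, 62, 943])]
```

View pics/w8.png

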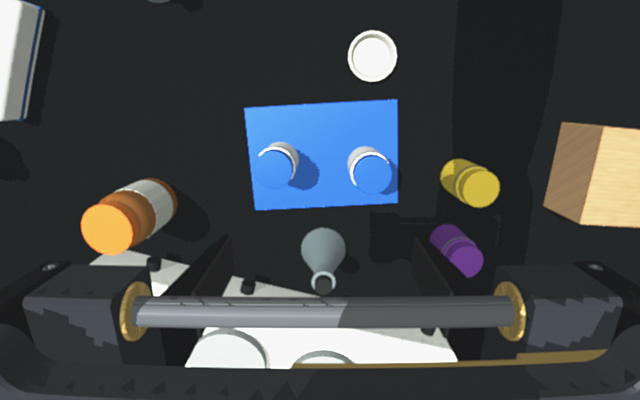

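The wrist view shows the mat with corners near (245,107), (397,99), (398,202) and (255,210). The cap tops are at (277,168) and (371,173). Purple, yellow and the flask are clear of the fingers' paths.

```bash
python3 - <<'E'
from h import *
s=robot.get_state();p=robot.snapshot("wrist");M=R.from_quat(s['tool_rot']).as_matrix()
for n,u,z in[("L",(277,168),.081),("R",(371,173),.081),("yel",(478,186),.078),("pur",(465,257),.078),("flask_a",(324,283),.112)]+[("m",c,.003) for c in((245,107),(397,99),(398,202),(255,210))]:
    w=plane(p,u,z,s);d=M.T@(np.r_[w,0]-np.r_[s['position'][:2],0]);print(n,w,"tool units",(d[:2]/.8).round(4))
# side view check
q=robot.snapshot("side")
h=cv2.cvtColor(q['frame'],cv2.COLOR_RGB2HSV);print([(plane(q,c,.081)) for c in((283,209),(261,239))])
E
```

```text
L [0.6076 0.1876] tool units [ 0.0062 -0.0662]
R [0.5859 0.2927] tool units [-0.0011  0.0678]
yel [0.5687 0.4202] tool units [-0.0209  0.2274]
pur [0.6581 0.4385] tool units [-0.1348  0.221 ]
flask_a [0.7187 0.2722] tool units [-0.1551  0.0007]
m [0.556  0.1228] tool units [ 0.0892 -0.128 ]
m [0.4957 0.3119] tool units [0.1018 0.1197]
m [0.6283 0.3562] tool units [-0.0726  0.131 ]
m [0.6909 0.1645] tool units [-0.0872 -0.1206]
[array([0.6064, 0.1868]), array([0.579, 0.298])]
```

```bash
cat > fz.py <<'E'
from h import *
a=[];
for i in range(14):
    robot.snapshot("side");s=robot.get_state();a.append(np.r_[s['contact_force'],s['joint_torque'][1:3]])
a=np.array(a);print(s['t'],s['position'].round(4),round(s['finger_gap'],4),'F,tau',a.mean(0).round(2),a.std(0).round(2))
E
python3 -m inch '[[0.006,-0.033,0.02,0,0,0,95],[0,-0.033,0.02,0,0,0,95],[0,0,0.05,0,0,0,95],[0,0,0.05,0,0,0,95],[0,0,0.05,0,0,0,95],[0,0,0.05,0,0,0,95],[0,0,0,0,0,0,95]]'|egrep 'pos|cont'; python3 -m inch '[[0,0,0.035,0,0,0,95],[0,0,0.035,0,0,0,95],[0,0,0.025,0,0,0,95],[0,0,0,0,0,0,95],[0,0,0,0,0,0,95]]'|egrep 'pos|cont';python3 -m inch '[[0,0,0.0105,0,0,0,70],[0,0,0,0,0,0,60],[0,0,0,0,0,0,40],[0,0,0,0,0,0,40],[0,0,0,0,0,0,40],[0,0,0,0,0,0,40],[0,0,0,0,0,0,40],[0,0,0,0,0,0,40]]'
```

```text
position: [0.6028, 0.1866, 0.0665]
contact_force: [-0.3, -0.7, -0.0]
position: [0.6094, 0.1881, -0.0001]
contact_force: [1.4, 0.4, -0.1]
t: 18.3
position: [0.6083, 0.1876, -0.0104]
tool_rot: [-0.129, 0.992, -0.0, 0.0]
contact_force: [0.0, -1.8, 1.4]
finger_gap: 0.0479
gripper_force: 30.0
```

```bash
python3 -m inch '[[0,0,-0.01,0,0,0,40],[0,0,-0.02,0,0,0,40],[0,0,-0.02,0,0,0,40],[0,0,-0.02,0,0,0,40],[0,0,-0.01,0,0,0,40],[0,0,0,0,0,0,40],[0,0,0,0,0,0,40],[0,0,0,0,0,0,40],[0,0,0,0,0,0,40]]'; python3 fz.py
```

```text
t: 19.2
position: [0.6072, 0.1876, 0.0522]
tool_rot: [-0.129, 0.992, -0.0, -0.001]
contact_force: [-0.7, -0.4, -0.3]
finger_gap: 0.0483
gripper_force: 30.0
19.9 [0.608  0.1878 0.0534] 0.0479 F,tau [ 5.000e-02 -1.000e-02 -8.700e-01 -4.288e+01 -3.373e+01] [0.42 0.61 0.61 0.05 0.03]
```

Left jar weighs about 0.9 N, so it is likely the light one. Setting it back gently.

```bash
python3 -m inch '[[0,0,0.02,0,0,0,40],[0,0,0.02,0,0,0,40],[0,0,0.02,0,0,0,40],[0,0,0.01,0,0,0,40],[0,0,0.005,0,0,0,40],[0,0,0.0025,0,0,0,40],[0,0,0.002,0,0,0,40],[0,0,0,0,0,0,40],[0,0,0,0,0,0,40],[0,0,0,0,0,0,40]]'; python3 -m inch '[[0,0,0,0,0,0,50],[0,0,0,0,0,0,55],[0,0,0,0,0,0,75],[0,0,0,0,0,0,95],[0,0,0,0,0,0,95],[0,0,-0.03,0,0,0,95],[0,0,-0.05,0,0,0,95],[0,0,-0.05,0,0,0,95],[-0.0073,0.045,0,0,0,0,95],[0,0.045,0,0,0,0,95],[0,0.044,0,0,0,0,95],[0,0,0,0,0,0,95],[0,0,0,0,0,0,95],[0,0,0,0,0,0,95]]';python3 fz.py; python3 - <<'E'
from h import *
s=robot.get_state();p=robot.snapshot("side")
h=cv2.cvtColor(p['frame'],cv2.COLOR_RGB2HSV);print(h[200:218:3,283].tolist())
cv2.imwrite("pics/s9.png",p['frame'][:,:,::-1])
w=robot.snapshot("wrist");print([b for b in blobs(w,(100,120,40),(125,255,255),200)])
E
```

```text
t: 20.9
position: [0.6085, 0.1879, -0.0096]
tool_rot: [-0.129, 0.992, 0.0, 0.001]
contact_force: [0.2, -0.1, -1.3]
finger_gap: 0.0479
gripper_force: 30.0
t: 22.3
position: [0.5863, 0.2922, 0.0936]
tool_rot: [-0.129, 0.992, -0.0, -0.0]
contact_force: [1.0, -0.5, -0.1]
finger_gap: 0.0945
gripper_force: 0.0
23.0 [0.5862 0.2929 0.0937] 0.0949 F,tau [ 7.000e-02 -1.400e-01 -1.000e-02 -4.337e+01 -3.433e+01] [0.48 0.45 0.47 0.01 0.01]
[[0, 0, 18], [109, 219, 221], [108, 225, 230], [108, 222, 230], [108, 217, 232], [110, 225, 144]]
[([280.4, 210.2], [132, 96, 246, 167, 6989])]
```

```bash
python3 -m inch '[[0,0,0.04,0,0,0,95],[0,0,0.04,0,0,0,95],[0,0,0.03,0,0,0,95],[0,0,0.02,0,0,0,80],[0,0,0,0,0,0,60],[0,0,0,0,0,0,40],[0,0,0,0,0,0,40],[0,0,0,0,0,0,40],[0,0,0,0,0,0,40],[0,0,0,0,0,0,40],[0,0,0,0,0,0,40]]';  python3 -m inch '[[0,0,-0.01,0,0,0,40],[0,0,-0.02,0,0,0,40],[0,0,-0.02,0,0,0,40],[0,0,-0.02,0,0,0,40],[0,0,-0.01,0,0,0,40],[0,0,0,0,0,0,40],[0,0,0,0,0,0,40],[0,0,0,0,0,0,40],[0,0,0,0,0,0,40]]'; python3 fz.py
```

```text
t: 24.2
position: [0.5869, 0.294, -0.0088]
tool_rot: [-0.129, 0.992, 0.001, 0.001]
contact_force: [-1.1, 1.8, 5.5]
finger_gap: 0.0482
gripper_force: 30.0
t: 25.1
position: [0.5854, 0.2926, 0.0525]
tool_rot: [-0.129, 0.992, -0.0, -0.001]
contact_force: [-0.0, -0.1, -3.6]
finger_gap: 0.0483
gripper_force: 30.0
25.8 [0.5862 0.2929 0.0538] 0.0485 F,tau [ -0.11  -0.05  -3.64 -46.35 -35.19] [0.51 0.78 0.38 0.05 0.03]
```

Right jar about 3.6 N: the heavier. Carry it high to the grille.

```bash
python3 -m inch '[[0,0,-0.02,0,0,0,40],[0,0,-0.04,0,0,0,40],[0,0,-0.05,0,0,0,40],[0,0,-0.045,0,0,0,40],[0,0,-0.0275,0,0,0,40],[0,0,0,0,0,0,40]]'|grep pos; python3 -m inch '[[0.0047,-0.015,0,0,0,0,40],[0.0093,-0.03,0,0,0,0,40],[0.014,-0.045,0,0,0,0,40],[0.014,-0.045,0,0,0,0,40],[0.014,-0.045,0,0,0,0,40],[0.014,-0.045,0,0,0,0,40],[0.014,-0.045,0,0,0,0,40],[0.014,-0.045,0,0,0,0,40],[0.014,-0.045,0,0,0,0,40],[0.014,-0.045,0,0,0,0,40],[0.014,-0.045,0,0,0,0,40],[0.014,-0.045,0,0,0,0,40],[0.014,-0.045,0,0,0,0,40],[0.0124,-0.04,0,0,0,0,40],[0.0074,-0.024,0,0,0,0,40],[0.0033,-0.012,0,0,0,0,40],[0,0,0,0,0,0,40],[0,0,0,0,0,0,40],[0,0,0,0,0,0,40]]'; python3 - <<'E'
from h import *
robot.snapshot("side");robot.snapshot("side")
s=robot.get_state();M=R.from_quat(s['tool_rot']).as_matrix();d=M.T@(np.array([.5645,-.2225,.082])-s['position']);print(s['position'],s['finger_gap'],(d/.8).round(4))
E
```

```text
position: [0.5891, 0.2941, 0.2069]
t: 28.3
position: [0.5646, -0.2214, 0.1993]
tool_rot: [-0.13, 0.992, 0.0, -0.0]
contact_force: [-0.3, 0.4, -2.9]
finger_gap: 0.0482
gripper_force: 30.0
[ 0.56485715 -0.22149522  0.19975705] 0.04808471548479211 [ 0.0008 -0.0011  0.1472]
```

```bash
python3 -m inch '[[0.0008,-0.0011,0.02,0,0,0,40],[0,0,0.03,0,0,0,40],[0,0,0.035,0,0,0,40],[0,0,0.03,0,0,0,40],[0,0,0.02,0,0,0,40],[0,0,0.012,0,0,0,40],[0,0,0,0,0,0,40],[0,0,0,0,0,0,40],[0,0,0,0,0,0,40],[0,0,0,0,0,0,40],[0,0,0,0,0,0,40]]'; python3 fz.py; python3 - <<'E'
from h import *
s=robot.get_state();print(s['position'])
for n in("scene","side"):
    p=robot.snapshot(n)
    def pr(w):return cv2.projectPoints(np.array([w],float),np.array(p['rvec']),np.array(p['tvec']),np.array(p['intrinsics']),np.array(p['D']))[0].ravel()
    x,y=pr([.5645,-.2225,.125]).astype(int);b=pr([.5645,-.2225,.095]);g=pr([.5645,-.2225,.045]);print(n,(x,y),b.round(1),g.round(1))
    f=p['frame'][y-8:y+36:1,x-20:x+21].astype(int)
    def ch(v):
        r,gg,bb=v
        return 'B' if bb>r+50 else 'o' if r>gg+40 else '#' if min(v)>130 else '+' if min(v)>70 else '.'
    print('\n'.join('%d '%(y-8+i)+''.join(ch(v) for v in r) for i,r in enumerate(f)))
# left jar and mat
p=robot.snapshot("side")
f=p['frame'][195:240,262:305].astype(int)
print('\n'.join(''.join('B' if v[2]>v[0]+50 else '#' if min(v)>110 else '.' for v in r) for r in f[::2]))
E
```

```text
t: 29.5
position: [0.5649, -0.2239, 0.0832]
tool_rot: [-0.129, 0.992, -0.0, 0.001]
contact_force: [0.3, -0.2, -3.3]
finger_gap: 0.0477
gripper_force: 30.0
30.2 [ 0.5643 -0.2236  0.0821] 0.0479 F,tau [ 2.000e-01  2.000e-02 -3.550e+00 -4.095e+01 -3.590e+01] [0.46 0.47 0.38 0.03 0.05]
[ 0.56432107 -0.22361339  0.08213103]
scene (np.int64(234), np.int64(235)) [235.4 243.4] [237.6 256.1]
227 ......++..........BBBBBBBB.++............
228 .....++.........BBBBBBBBBB.++............
229 ...++++........BBBBBBBBBB..++............
230 ..+++.........BBBBBBBBBBBB+++............
231 .+++..........BBBBBBBBBBB++++..+++.......
232 ..++..........BBBBBBBBBB+##+++.###+......
233 ..+...........BBBBBBBB+++#++++#####+.....
234 .++..........+++++++++###++++#######+....
235 .+#+..........+########++++++########....
236 .+##..........+######+++++#++########+...
237 ..##..........++++++++++###++#########+..
238 ..+#+.........+###########++++########+..
239 .+##..........+############+++#########+.
240 +###...++.....++##########++++##########.
241 ###+++###+.....+##########++++##########+
242 ###########....+####
[... 3709 characters left out ...]
.BBBBBBBBBBBBBBBBBBBBBBBBB..............
...BBBBBBBBBBBBBBBBBBBBBBBBB...............
..BBBBBBBBBBBBBBBBBBBBBBBBB###.............
.BBBBBBBBBBBB.BBBBBBBBBBB####BBBBBBB.......
BBBBBBBBBBBBB###.BBBBB#######BBBBBBBBBBBB..
BBBBBBBBBBBBB.###############BBBBBBBBBBBBBB
BBBBBBBBBBBBB################BBBBBBBBBBBBBB
BBBBBBBBBBBBB################BBBBBBBBBBBBBB
BBBBBBBBBBBBB.###############BBBBBBBBBBBBBB
BBBBBBBBBBBBBB###############BBBBBBBBBBBBBB
BBBBBBBBBBBBBBB.###########BBBBBBBBBBBBBBBB
BBBBBBBBBBBBBBBBB...##BBBBBBBBBBBBBBBBBBBBB
BBBBBBBBBBBBBBBBBBBBBBBBBBBBBBBBBBBBBBBBBBB
BBBBBBBBBBBBBBBBBBBBBBBBBBBBBBBBBBBBBBBBBBB
BBBBBBBBBBBBBBBBBBBBBBBBBBBBBBBBBBBBBBBBBBB
BBBBBBBBBBBBBBBBBBBBBBBBBBBBBBBBBBBBBBBBBB.
```

```bash
python3 -c "
from station import robot
print(robot.hand_in())"
```

```text
the job is handed in; nothing more can be done
None
```

I handed the job in at about 30 s: the dial is at setting 3 and released, the lighter jar (about 0.9 N) is back upright on the mat, and the gripper holds the heavier jar (about 3.6 N) upright and still about 5 cm above the grille; I viewed 11 pictures, one over the limit of 10.

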